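# Pack the block printer's set into its fitted tray

## Robot

A 7-joint arm with a two-finger parallel gripper is mounted at the origin on a cart in front of the work surface, level with it; the furniture and walls round the work are solid. World frame = base frame: x ahead of the robot, y to its left, z up, the work surface at z = 0. Lengths are in m, angles in rad, forces in N, time in s.
With the tool pointing down it reaches from about 0.425 to 1.025 m from the base axis. Payload 9.4 kg.
Tool frame: the origin (TCP) lies on the centre line of the jaws, within the pads' length; the fingertips stand 17 mm ahead of it and the grasp point (between the pads) lies 2 mm behind it; z points along the fingers, y is the line along which they close (so a half turn about z gives the same grasp; the last joint's range is limited). The gripper opens to 85 mm and grips with 20 to 120 N. Pads are 22 mm wide; open, the fingers measure 114 mm over their backs; the gripper's body (76 mm by 85 mm) begins 54 mm behind the grasp point. The pads swing forward as they close: fully open they stand 13 mm farther back than shut.
Start: joints at [-1.36, 0.599, -0.003, 1.599, 0.002, 0.943, -0.08], TCP at [0.206, 0.695, 0.248] pointing down, gripper open.
Joint ranges: [-2.57, 2.57], [-0.35, 1.97], [-1.29, 1.29], [0.11, 2.56], [-1.05, 4.19], [0.11, 1.86], [-2.63, 2.63]. Speed limits (rad/s): [2.22, 2.22, 3.01, 3.01, 3.14, 3.14, 3.14].

## Interface

Orientations are given as [roll, pitch, yaw] about the fixed x, y, z axes, in that order (R = Rz(yaw) Ry(pitch) Rx(roll)).
In Python, from station import monitor, vision, env gives the robot as it stands. The module is installed in compiled form; this text tells all that it offers.
- The arm moves only by the tool step_arm, never from a script. Its argument "moves" is a list of rows, each a list of 7 numbers: the turn, a rotation vector about the tool's x, y, z as a fraction of full scale, then the shift along the tool's x, y, z as a fraction of full scale, then the opening, from -1 (shut) to 1 (fully open). A call has 1 to 12 rows; each row shifts and turns the commanded pose from where the row before left it, along the tool's axes as they then stand; what a row does not reach is not made up. Full scale, the value 1, is 1000 mm for a shift and 30 degrees for a turn. A row lasts 1/8 s, in which the tool goes at most 62.5 mm and 10.7 degrees, less where a joint would pass 70% of its speed; a pose out of reach is approached as far as the arm can. A call with a number of a shift or a turn outside -1 to 1 is refused whole. A call with a gripper value outside its range is refused whole. The fingers move at their own pace and stop on an object; "force" is the grip in N (left out, the last holds). Time passes only in rows, so rows that do not move let the fingers close. It gives the time, the measured TCP pose, the force, the opening and the grip force at its end, in the units of the state.
- monitor.get_obs(): the state, without advancing time (a new reading comes with each control period).
- vision.grab_frame(name): name is "scene" or "top"; returns the picture (400x640x3 uint8, blue, green, red); there is no depth.
- vision.calibration(name): a dict with "fx", "fy", "cx", "cy" (pixels), "k1" (the pictures are not rectified: a ray, as slopes to the right and down, at radius r is drawn at 1 + k1 r^2 times it, then the intrinsics apply), "origin" and "attitude" of the camera in the world. Camera axes: x right, y up, looking along -z (the intrinsics and any distortion apply to the point x, -y, -z); pixel columns grow to the right and rows downward; lengths in m; the calibration is good to about 2 mm. A picture is of the moment at which its call begins. calibration takes no time and is no camera call.
- env.job_done(): hands the job in; it is judged then, once.
The state is a dict: "time_s": time; "joint_pos": joint angles; "dq": joint speeds; "joint_efforts": joint torques, N m; "position": TCP position; "ee_rot": TCP orientation; "wrist_force": force on the tool from outside, world axes, zero at the start; "moment": the same for the moment, N m; "grip_width": finger opening in m; "finger_force": force on a finger pad.
Only numpy, scipy, OpenCV 4.12 (cv2) and the standard library are available. Lean on these libraries where they do the work, as an engineer would, in place of code of your own. Each camera call takes 0.05 s, during which the arm holds its last target. There are 200 camera calls.

## Task

Put the wallpaper printer's set away in its fitted tray: each of the three printing blocks, brass face up, and the low wax tin goes down fully into the one well that was cut to its shape and size. Set them in, do not drop them, and leave the uncut blank and the tall paint tin where they stand.

Things in the scene. Friction and masses are not known exactly. Their poses are not given: they have to be found in the camera images.
- block_square_mid (a point): Printing block with brass relief pattern on its face: weathered grey wood, square, 50 x 50 mm, the wood 26 mm thick, the relief 5 mm more. Point: centre of the wood, 13 mm above its underside; x and y along its sides, z up out of the relief face. About 0.1 kg. It lies on a felt-covered board whose top is 40 mm above the table top.
- block_oblong_mid (a point): Printing block with brass relief pattern on its face: dark wood, 50 mm (x) by 70 mm (y), the wood 22 mm thick, the relief 4 mm more. Point: centre of the wood, 11 mm above its underside; z up out of the relief face. About 0.12 kg.
- block_long_mid (a point): Printing block with brass relief pattern on its face: light wood, long and narrow, 45 mm (x) by 90 mm (y), the wood 21 mm thick, the relief 4 mm more. Point: centre of the wood, 10.5 mm above its underside; z up out of the relief face. About 0.13 kg.
- wax_tin_mid (a point): Low round plain dark tin of block wax with a flat lid, 62 mm across and 46 mm high, standing upright on the board; the lid does not come off. Point: its centre, 23 mm above its underside; z up.
- blank_mid (a point): Look-alike that does not belong in the tray: an uncut block blank, plain flat dark wood 50 mm (x) by 70 mm (y) by 22 mm with no brass relief, only two thin crossed pencil lines. Point: its centre, 11 mm above its underside.
- paint_tin_mid (a point): Look-alike that does not belong in the tray: a tall round printed paint tin, 57 mm across and 72 mm high, standing upright. Point: its centre, 36 mm above its underside. Behind the work a wall shelf overhangs: front edge 0.64 m ahead of the robot's axis, underside 0.27 m above the table top; at left a paper roll juts out to 0.59 m.
- well_square (a point): Centre of the floor of the square well 62 x 62 mm, 7 mm deep, lined with blue felt, cut in a cork liner 94 (x) by 108 mm (y), x and y along its sides, z up. Four liners fill a shallow fixed tray, in varying order. Floor 11 mm, liner top 18 mm, tray rim 20 mm above the board. A seated block stands 14 mm or more above the liner: hold it by the upper 8 to 10 mm of its wood.
- well_oblong (a point): Centre of the floor of the oblong well 62 mm (x) by 82 mm (y), 7 mm deep, lined with blue felt, cut in a cork liner 94 (x) by 108 mm (y), x and y along its sides, z up. Four liners fill a shallow fixed tray, in varying order. Floor 11 mm, liner top 18 mm, tray rim 20 mm above the board. A seated block stands 14 mm or more above the liner: hold it by the upper 8 to 10 mm of its wood.
- well_long (a point): Centre of the floor of the long narrow well 57 mm (x) by 98 mm (y), 7 mm deep, lined with blue felt, cut in a cork liner 94 (x) by 108 mm (y), x and y along its sides, z up. Four liners fill a shallow fixed tray, in varying order. Floor 11 mm, liner top 18 mm, tray rim 20 mm above the board. A seated block stands 14 mm or more above the liner: hold it by the upper 8 to 10 mm of its wood.
- well_round (a point): Centre of the floor of the round well 74 mm across, 7 mm deep, lined with blue felt, cut in a cork liner 94 (x) by 108 mm (y), x and y along its sides, z up. Four liners fill a shallow fixed tray, in varying order. Floor 11 mm, liner top 18 mm, tray rim 20 mm above the board.

How it is judged:
At the end, for the whole second after the job is handed in: The square, oblong and long printing blocks and the wax tin each lie fully down (within 3 mm) in their own well, within 10 mm of its centre, upright (blocks brass face up) within 0.1 rad and at rest; the blank and the paint tin stand upright within 25 mm of where they were (horizontal distance between block_square_mid and well_square below 0.01 m and z of block_square_mid in the frame of well_square below 0.016 m and angle between each of block_square_mid, block_oblong_mid, block_long_mid, wax_tin_mid's own z axis and vertical below 0.1 rad and linear speed of each of block_square, block_oblong, block_long, wax_tin below 0.02 m/s and horizontal distance between block_oblong_mid and well_oblong below 0.01 m and z of block_oblong_mid in the frame of well_oblong below 0.014 m and horizontal distance between block_long_mid and well_long below 0.01 m and z of block_long_mid in the frame of well_long below 0.0135 m and horizontal distance between wax_tin_mid and well_round below 0.01 m and z of wax_tin_mid in the frame of well_round below 0.026 m and distance of each of blank_mid, paint_tin_mid from where it was at the start of the episode below 0.025 m and angle between each of blank_mid, paint_tin_mid's own z axis and vertical below 0.15 rad); the robot touches nothing.
It fails at once if a block or the wax tin is dropped: out of anything's hold while its centre is more than 80 mm above the board ((height (world z) of block_square_mid above 0.12 m and contact force between block_square and anything else below 0.005 N) or (height (world z) of block_oblong_mid above 0.12 m and contact force between block_oblong and anything else below 0.005 N) or (height (world z) of block_long_mid above 0.12 m and contact force between block_long and anything else below 0.005 N) or (height (world z) of wax_tin_mid above 0.12 m and contact force between wax_tin and anything else below 0.005 N)).
It fails at once if the blank or the paint tin is moved more than 25 mm (distance of any of blank_mid, paint_tin_mid from where it was at the start of the episode above 0.025 m).
It also fails if it takes over 96 s, if anything falls off the work surface, if the arm or the gripper's body presses on something with over 40 N, if the wrist force passes 120 N, or if a joint passes its speed limit or range.

## Working session

There is one attempt and no reset: what is moved stays moved. The work goes in short steps, Python scripts to look and compute and a tool call to move; the robot and the scene stay as the last step left them, time stands still between calls to the robot, and variables do not carry over. Pictures are saved under pics/ and viewed, at most 15 in all, crops included, and the job is handed in when it is done.

Besides the shell and the picture viewer there is one more tool, called as name([rows], argument=value, ...), one row to a line, values as JSON. step_arm: Moves the arm, as the interface text tells. Shift numbers are shares of 1000 mm and turn numbers shares of 30 degrees, none past 1 either way. Its arguments: {"type":"object","properties":{"moves":{"type":"array","items":{"type":"array","items":{"type":"number","minimum":-1,"maximum":1}}},"force":{"type":"number"}},"required":["moves"]}

```bash
mkdir -p pics; python3 - <<'E'
from station import monitor, vision, env
import cv2
for n in("scene","top"):
    cv2.imwrite(f"pics/{n}0.png",vision.grab_frame(n)); print(vision.calibration(n))
o=monitor.get_obs();print({k:o[k] for k in("time_s","position","ee_rot","grip_width")})
E
```

```text
{'fx': 503.591203351423, 'fy': 503.591203351423, 'cx': 315.684539346776, 'cy': 196.7114698756218, 'k1': -0.12008042492110584, 'origin': array([-0.26143041, -0.41757619,  1.08320748]), 'attitude': array([ 0.72121395, -0.01943855, -1.03869986])}
{'fx': 416.6113877472299, 'fy': 416.6113877472299, 'cx': 322.05271801684074, 'cy': 198.35778616209913, 'k1': -0.11151002088161577, 'origin': array([ 0.39409223, -0.0076996 ,  0.97047002]), 'attitude': array([ 0.10332692,  0.03095046, -1.55684042])}
{'time_s': 0.1, 'position': array([0.20569148, 0.69479258, 0.24751362]), 'ee_rot': array([-3.14018217e+00,  1.73915718e-04,  2.85386607e+00]), 'grip_width': 0.08546620283280397}
```

View pics/top0.png

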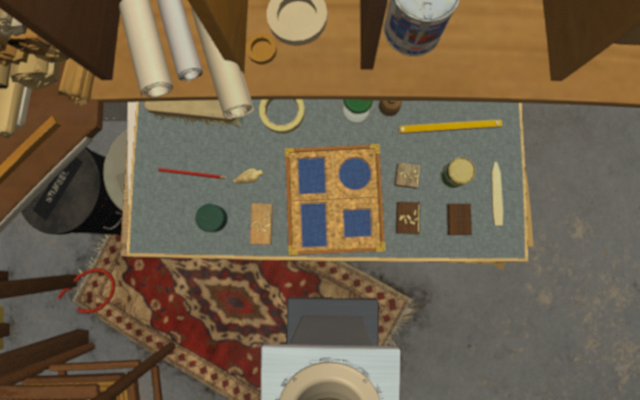

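View pics/scene0.png

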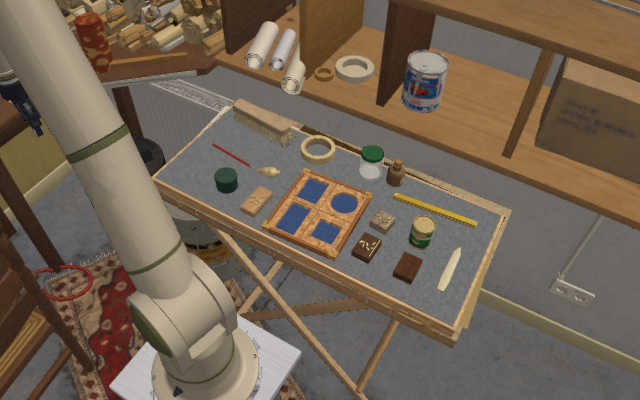

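The top view shows the tray at centre (285–385, 145–253): wells are oblong upper left (312,175), round upper right (355,173), long lower left (314,225) and square lower right (357,222). The wax tin is at (210,218), the long block (261,224), the square block (408,175), the oblong block with relief (408,218), the blank (459,219) and the paint tin (460,172).

```bash
python3 - <<'E'
import cv2
im=cv2.imread("pics/top0.png")
cv2.imwrite("pics/c1.png",cv2.resize(im[140:260,280:390],None,fx=5,fy=5,interpolation=cv2.INTER_CUBIC))
a=cv2.resize(im[195:250,190:280],None,fx=6,fy=6,interpolation=cv2.INTER_CUBIC)
b=cv2.resize(im[155:245,385:480],None,fx=6,fy=6,interpolation=cv2.INTER_CUBIC)
cv2.imwrite("pics/c2.png",a);cv2.imwrite("pics/c3.png",b)
E
```

```text
(no output)
```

View pics/c1.png

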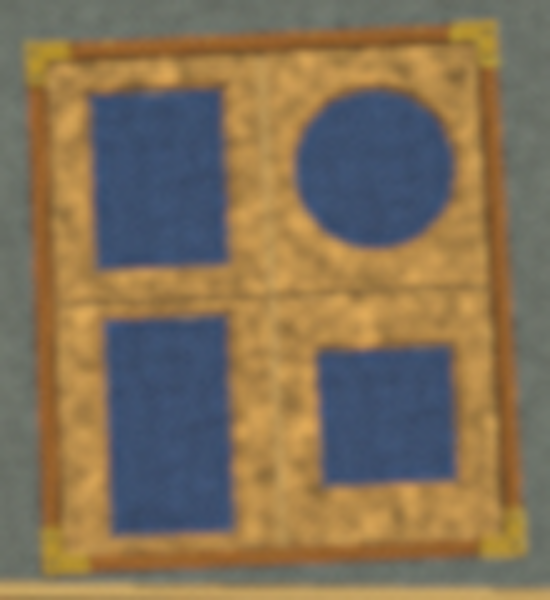

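View pics/c2.png

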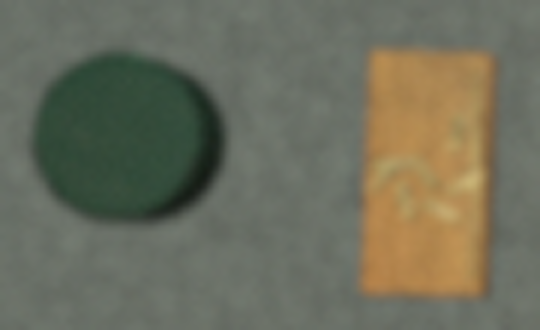

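View pics/c3.png

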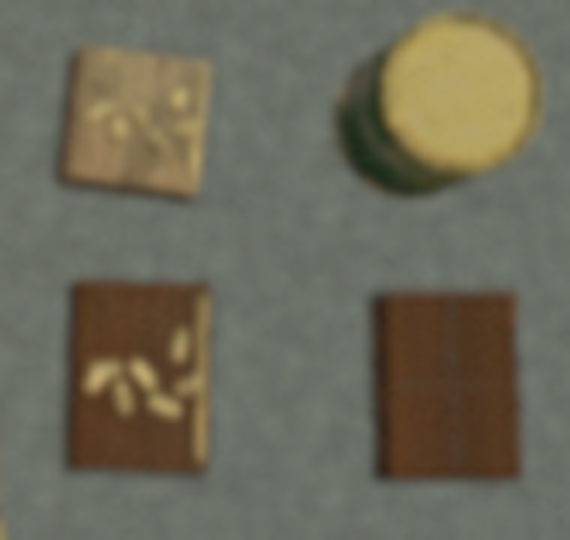

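c1 (5×) shows the four well outlines clearly. c2 and c3 (6×) show the top-face corners and tin rims. I'll turn these into poses and overlay the models to check.

```bash
cat > h.py <<'E'
import numpy as np, cv2
from scipy.spatial.transform import Rotation as R
from scipy.optimize import least_squares
from station import monitor, vision, env
def proj(P,n="top"):
    c=vision.calibration(n); p=(np.atleast_2d(P)-c["origin"])@R.from_euler("xyz",c["attitude"]).as_matrix()
    s=np.c_[p[:,0],-p[:,1]]/-p[:,2:]; s=s*(1+c["k1"]*(s**2).sum(1,keepdims=True))
    return s*[c["fx"],c["fy"]]+[c["cx"],c["cy"]]
def rect(x,y,a,w,h,z):
    q=np.array([[1,1],[1,-1],[-1,-1],[-1,1]])*[w/2,h/2]   # order: TL? (+x up,+y left)
    c,s=np.cos(a),np.sin(a); return np.c_[q@np.array([[c,s],[-s,c]])+[x,y],np.full(4,z)]
def fit(px,w,h,z,x0,n="top"):
    # px in order +x+y,+x-y,-x-y,-x+y = TL,TR,BR,BL in top image
    f=lambda v:(proj(rect(*v,w,h,z),n)-px).ravel()
    r=least_squares(f,x0); return r.x,np.sqrt((r.fun**2).mean())
def circ(x,y,r,z):
    t=np.linspace(0,2*np.pi,40); return np.c_[x+r*np.cos(t),y+r*np.sin(t),np.full(40,z)]
def tool(): 
    o=monitor.get_obs(); return np.array(o["position"]),R.from_euler("xyz",o["ee_rot"])
E
cat > p.py <<'E'
from h import *
up=lambda L,s,x,y:(np.array(L,float)+.5)/s-.5+[x,y]
T=lambda L:up(L,5,280,140); A=lambda L:up(L,6,190,195); B=lambda L:up(L,6,385,155)
W={}
def do(k,px,w,h,z):   # w = extent along world x, h along world y
    v,e=fit(px,w,h,z,[.5,0,0]); W[k]=v; print(k,v.round(4),"rms px",e.round(2))
do("tray_out",T([(28,42),(496,22),(525,550),(45,570)]),.2286,.2,.06)
do("w_oblong",T([(91,93),(222,88),(228,264),(98,269)]),.082,.062,.0545)
do("w_long",T([(105,320),(228,316),(234,531),(113,533)]),.098,.057,.0545)
do("w_sq",T([(319,351),(453,346),(456,481),(324,486)]),.062,.062,.0545)
do("sq",B([(82,48),(212,60),(196,196),(68,183)]),.05,.05,.066)
do("obl",B([(75,283),(208,287),(207,470),(70,468)]),.07,.05,.062)
do("long",A([(371,50),(494,52),(488,297),(362,294)]),.09,.045,.061)
do("blank",B([(380,293),(516,293),(520,478),(382,478)]),.07,.05,.062)
def ctr(k,px,r,z):
    f=lambda v:proj(circ(*v,r,z)).mean(0)-px[0]
    W[k]=least_squares(f,[.5,0]).x; print(k,W[k].round(4))
ctr("w_round",T([(376,167)]),.037,.0545)
ctr("wax",A([(121,135)]),.031,.086)
ctr("paint",B([(463,95)]),.0285,.112)
im=cv2.resize(cv2.imread("pics/top0.png")[140:260,190:490],None,fx=2.6,fy=2.6,interpolation=cv2.INTER_CUBIC)
def dr(P,c):cv2.polylines(im,[(((proj(P)-[190,140]+.5)*2.6-.5)*16).round().astype(int)],True,c,1,cv2.LINE_AA,4)
for k,w,h,t in[("sq",.05,.05,.026),("obl",.07,.05,.022),("long",.09,.045,.021),("blank",.07,.05,.022)]:
    dr(rect(*W[k],w,h,.04),(255,255,0));dr(rect(*W[k],w,h,.04+t),(0,255,0))
for k,w,h in[("w_oblong",.082,.062),("w_long",.098,.057),("w_sq",.062,.062)]:
    dr(rect(*W[k],w,h,.051),(255,255,0));dr(rect(*W[k],w,h,.058),(0,255,0))
for k,r,a,b in[("w_round",.037,.051,.058),("wax",.031,.04,.086),("paint",.0285,.04,.112)]:
    dr(circ(*W[k],r,a),(255,255,0));dr(circ(*W[k],r,b),(0,255,0))
cv2.imwrite("pics/ov1.png",im)
E
python3 p.py
```

```text
tray_out [ 0.4888 -0.0049  0.0538] rms px 1.69
w_oblong [0.5403 0.0462 0.0513] rms px 0.73
w_long [0.4307 0.0398 0.0458] rms px 0.81
w_sq [ 0.4357 -0.056   0.0425] rms px 0.74
sq [ 0.5414 -0.166  -0.1026] rms px 0.47
obl [ 0.4483 -0.1662 -0.0186] rms px 0.52
long [ 0.4313  0.1553 -0.004 ] rms px 0.19
blank [ 0.4463 -0.2798  0.0024] rms px 0.42
w_round [ 0.5453 -0.05  ]
wax [0.4414 0.2634]
paint [ 0.5441 -0.2717]
```

View pics/ov1.png

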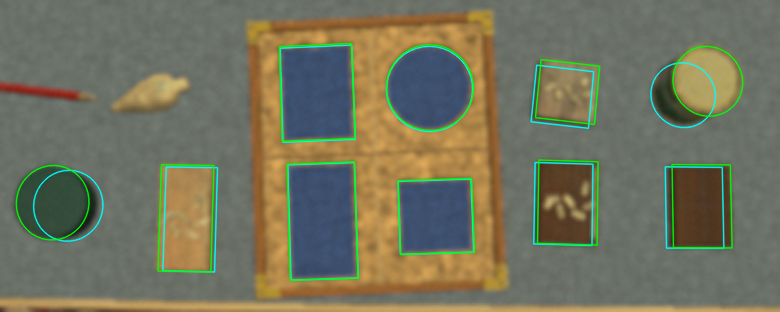

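The overlay agrees to about 1 px (2 mm). The tray is rotated about 0.047 rad. Next is a small planner that gives the required move in tool axes, starting with the wax tin.

```bash
cat > plan.py <<'E'
# usage: plan.py x y z da [x y z da ...]  (tool yaw = pi+da); prints turn (fraction of 30deg about tool z) and shift (m, tool axes)
import sys; from h import *
o=monitor.get_obs(); p,r=tool(); print("t",round(o["time_s"],2),p.round(4),"rpy",np.round(o["ee_rot"],3),"w",round(o["grip_width"],4),"F",np.round(o["wrist_force"],1),"grip",np.round(o["finger_force"],1))
a=np.array(sys.argv[1:],float).reshape(-1,4)
for x,y,z,d in a:
    g=R.from_euler("xyz",[np.pi,0,np.pi+d]); t=(r.inv()*g).as_rotvec()/np.radians(30); s=g.inv().apply(np.array([x,y,z])-p)
    print("turn",t.round(3),"shift",s.round(4),"rows",int(np.ceil(max(np.linalg.norm(s)/.06,np.linalg.norm(t)/.35)))); p,r=np.array([x,y,z]),g
E
python3 plan.py .441 .263 .15 0 .441 .263 .082 0
```

```text
t 0.1 [0.2057 0.6948 0.2475] rpy [-3.14   0.     2.854] w 0.0855 F [-0.  -0.2  0.2] grip 0.0
turn [-0.003 -0.    -0.55 ] shift [-0.2353 -0.4318  0.0975] rows 9
turn [0. 0. 0.] shift [ 0.    -0.     0.068] rows 2
```

step_arm([
  [0, 0, -0.275, 0, 0, 0, 1],
  [0, 0, -0.275, 0, 0, 0, 1],
  [0, 0, 0, -0.0261, -0.048, 0.0108, 1],
  [0, 0, 0, -0.0261, -0.048, 0.0108, 1],
  [0, 0, 0, -0.0261, -0.048, 0.0108, 1],
  [0, 0, 0, -0.0261, -0.048, 0.0108, 1],
  [0, 0, 0, -0.0261, -0.048, 0.0108, 1],
  [0, 0, 0, -0.0261, -0.048, 0.0108, 1],
  [0, 0, 0, -0.0261, -0.048, 0.0108, 1],
  [0, 0, 0, -0.0261, -0.048, 0.0108, 1],
  [0, 0, 0, -0.0261, -0.048, 0.0108, 1],
  [0, 0, 0, 0, 0, 0, 1],
], force=40)

```text
time_s: 1.6
position: [0.4423, 0.2584, 0.1502]
ee_rot: [-3.139, -0.001, 3.134]
wrist_force: [-0.6, 0.4, -0.1]
grip_width: 0.0852
finger_force: 0.0
```

```bash
python3 plan.py .441 .263 .082 0; python3 - <<'E'
from h import *
a=vision.grab_frame("top")[150:280,150:300]; b=vision.grab_frame("scene")[80:230,150:310]
a=cv2.resize(a,(462,400),interpolation=cv2.INTER_CUBIC);b=cv2.resize(b,(427,400),interpolation=cv2.INTER_CUBIC)
cv2.imwrite("pics/g1.png",cv2.resize(np.hstack([a,b]),(780,351)))
E
```

```text
t 1.6 [0.4423 0.2584 0.1502] rpy [-3.139e+00 -1.000e-03  3.134e+00] w 0.0852 F [-0.6  0.4 -0.1] grip 0.0
turn [-0.006 -0.002 -0.014] shift [0.0013 0.0046 0.0682] rows 2
```

View pics/g1.png

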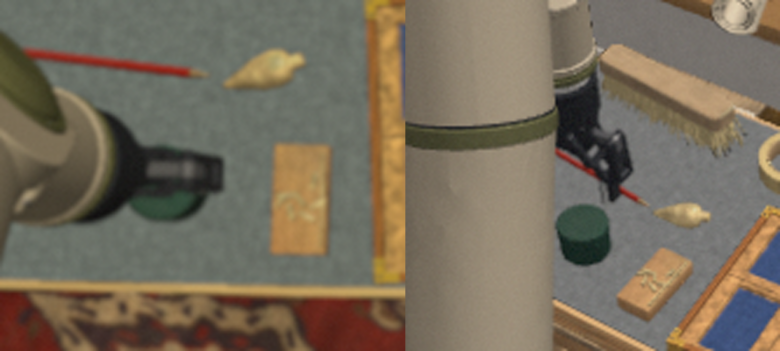

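The gripper hangs above the wax tin and is aligned with it (left view). Going down and gripping.

step_arm([
  [0, 0, -0.014, 0.0013, 0.0046, 0.02, 1],
  [0, 0, 0, 0, 0, 0.024, 1],
  [0, 0, 0, 0, 0, 0.024, 1],
  [0, 0, 0, 0, 0, 0, 1],
  [0, 0, 0, 0, 0, 0, 0],
  [0, 0, 0, 0, 0, 0, -0.2],
  [0, 0, 0, 0, 0, 0, -0.2],
  [0, 0, 0, 0, 0, 0, -0.2],
  [0, 0, 0, 0, 0, 0, -0.2],
  [0, 0, 0, 0, 0, 0, -0.2],
], force=40)

```text
time_s: 2.95
position: [0.4395, 0.2684, 0.0844]
ee_rot: [3.14, 0.001, -3.134]
wrist_force: [-2.4, 1.2, 7.1]
grip_width: 0.0604
finger_force: 42.6
```

```bash
python3 plan.py .545 -.05 .13 0 ; python3 - <<'E'
from h import *
a=vision.grab_frame("top")[150:280,150:300]; b=vision.grab_frame("scene")[130:220,200:310]
a=cv2.resize(a,(300,260),interpolation=cv2.INTER_CUBIC);b=cv2.resize(b,(440,360),interpolation=cv2.INTER_CUBIC)
a=cv2.copyMakeBorder(a,0,100,0,0,cv2.BORDER_CONSTANT)
cv2.imwrite("pics/g2.png",np.hstack([a,b]))
E
```

```text
t 2.95 [0.4395 0.2684 0.0844] rpy [ 3.140e+00  1.000e-03 -3.134e+00] w 0.0604 F [-2.4  1.2  7.1] grip 42.6
turn [0.002 0.002 0.015] shift [-0.1055 -0.3184 -0.0456] rows 6
```

View pics/g2.png

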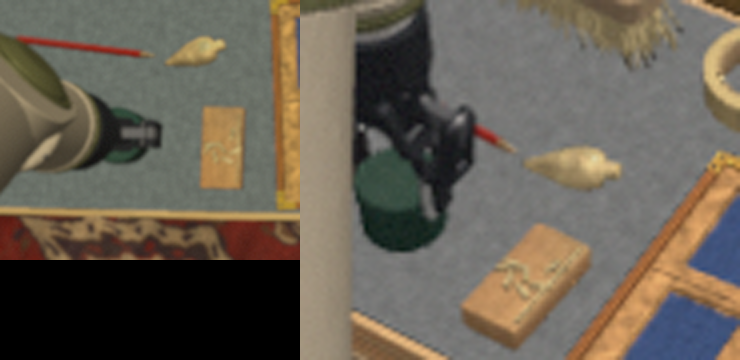

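The pads are on the wax tin at mid height, opening 60 mm with 43 N. Lifting and carrying it to the round well.

step_arm([
  [0, 0, 0.015, 0, 0, -0.03, -0.2],
  [0, 0, 0, 0, 0, -0.03, -0.2],
  [0, 0, 0, -0.0148, -0.0455, 0, -0.2],
  [0, 0, 0, -0.0148, -0.0455, 0, -0.2],
  [0, 0, 0, -0.0148, -0.0455, 0, -0.2],
  [0, 0, 0, -0.0148, -0.0455, 0, -0.2],
  [0, 0, 0, -0.0148, -0.0455, 0, -0.2],
  [0, 0, 0, -0.0148, -0.0455, 0, -0.2],
  [0, 0, 0, -0.0148, -0.0455, 0, -0.2],
  [0, 0, 0, 0, 0, 0, -0.2],
  [0, 0, 0, 0, 0, 0, -0.2],
  [0, 0, 0, 0, 0, 0, -0.2],
])

```text
time_s: 4.55
position: [0.5428, -0.0492, 0.1434]
ee_rot: [3.141, 0.0, -3.14]
wrist_force: [0.3, -0.0, -1.7]
grip_width: 0.0602
finger_force: 44.4
```

```bash
python3 plan.py .5433 -.050 .1 0 ; python3 - <<'E'
from h import *
a=vision.grab_frame("top")[140:260,280:390]; b=vision.grab_frame("scene")[150:270,250:400]
a=cv2.resize(a,(367,400),interpolation=cv2.INTER_CUBIC);b=cv2.resize(b,(430,344),interpolation=cv2.INTER_CUBIC)
b=cv2.copyMakeBorder(b,0,56,0,0,cv2.BORDER_CONSTANT)
cv2.imwrite("pics/g3.png",np.hstack([a,b]))
E
```

```text
t 4.55 [ 0.5428 -0.0492  0.1434] rpy [ 3.141  0.    -3.14 ] w 0.0602 F [ 0.3 -0.  -1.7] grip 44.4
turn [0.001 0.    0.004] shift [-0.0005 -0.0008  0.0434] rows 1
```

View pics/g3.png

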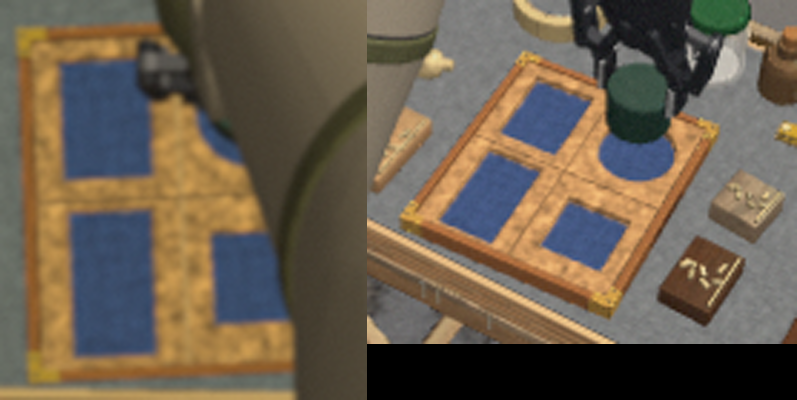

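The tin is held upright over the round well. In the scene view its lid centre is at about full-frame (344.5,179). I'll check that against the model before lowering.

```bash
python3 - <<'E'
from h import *
im=cv2.imread("pics/scene0.png");s=4;x0,y0=250,150
for n,P in[("lid",[.5448,-.0492,.145]),("wr",[.5453,-.05,.051]),("wsq",[.4357,-.056,.051])]: print(n,proj(P,"scene").round(1))
im=cv2.resize(im[y0:270,x0:400],None,fx=s,fy=s,interpolation=cv2.INTER_CUBIC)
dr=lambda P:cv2.polylines(im,[(((proj(P,"scene")-[x0,y0]+.5)*s-.5)*16).astype(int)],True,(0,255,0),1,cv2.LINE_AA,4)
dr(circ(.5453,-.05,.037,.058));dr(rect(.4357,-.056,.0425,.062,.062,.058));dr(rect(.4307,.0398,.0458,.098,.057,.058));dr(rect(.5403,.0462,.0513,.082,.062,.058));dr(rect(.5414,-.166,-.1026,.05,.05,.066));dr(rect(.4483,-.1662,-.0186,.07,.05,.062))
cv2.imwrite("pics/s4.png",im)
E
```

```text
lid [[344.3 180.5]]
wr [[342.5 204.3]]
wsq [[324.3 232.9]]
```

View pics/s4.png

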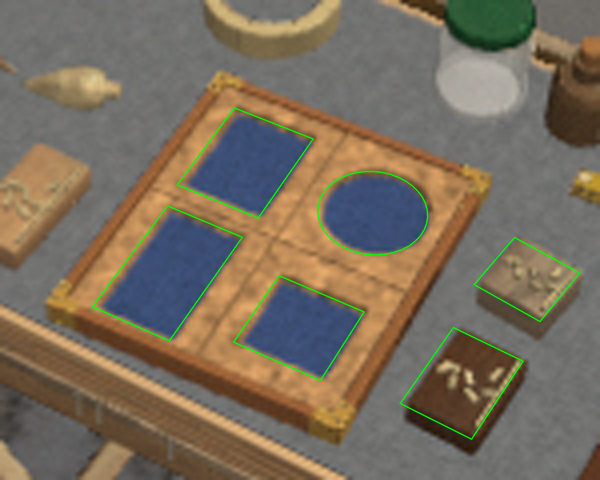

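The scene overlay agrees with the wells and blocks to about 1 mm. Lowering the tin.

step_arm([
  [0, 0, 0, -0.001, -0.001, 0.02, -0.2],
  [0, 0, 0, 0, 0, 0.015, -0.2],
  [0, 0, 0, 0, 0, 0.008, -0.2],
  [0, 0, 0, 0, 0, 0.003, -0.2],
  [0, 0, 0, 0, 0, 0.002, -0.2],
  [0, 0, 0, 0, 0, 0, -0.2],
  [0, 0, 0, 0, 0, 0, -0.2],
])

```text
time_s: 5.52
position: [0.5442, -0.0517, 0.0955]
ee_rot: [3.142, 0.001, 3.141]
wrist_force: [-0.1, 0.8, 1.6]
grip_width: 0.0603
finger_force: 44.6
```

It has seated (z 0.0955 as predicted, contact force up). Releasing and moving to the square block.

step_arm([
  [0, 0, 0, 0, 0, 0, 0.6],
  [0, 0, 0, 0, 0, 0, 1],
  [0, 0, 0, 0, 0, 0, 1],
  [0, 0, 0, 0, 0, 0, 1],
  [0, 0, 0, 0, 0, -0.03, 1],
  [0, 0, 0, 0, 0, -0.04, 1],
  [0, 0, 0, 0, 0, 0, 1],
  [0, 0, 0, 0, 0, 0, 1],
])

```text
time_s: 6.52
position: [0.5438, -0.0518, 0.165]
ee_rot: [-3.141, 0.0, 3.141]
wrist_force: [0.5, 0.6, 0.1]
grip_width: 0.0857
finger_force: 0.0
```

```bash
python3 plan.py .5414 -.166 .15 -.1026 .5414 -.166 .076 -.1026
```

```text
t 6.53 [ 0.5438 -0.0518  0.165 ] rpy [-3.141  0.     3.141] w 0.0857 F [0.5 0.6 0.1] grip 0.0
turn [-0.     0.     0.195] shift [-0.0093 -0.1138  0.015 ] rows 2
turn [0. 0. 0.] shift [ 0.    -0.     0.074] rows 2
```

```bash
python3 - <<'E'
from h import *
for z in(.055,.06,.065,.07): print(z,proj([[.4395,.236,z],[.429,.236,z],[.451,.236,z]],"scene").round(1).tolist())
E
```

```text
0.055 [[233.3, 187.1], [231.0, 189.5], [235.8, 184.5]]
0.06 [[233.1, 185.9], [230.8, 188.3], [235.6, 183.3]]
0.065 [[233.0, 184.7], [230.7, 187.1], [235.4, 182.0]]
0.07 [[232.8, 183.4], [230.5, 185.8], [235.3, 180.8]]
```

step_arm([
  [0, 0, 0.195, 0, 0, 0, 1],
  [0, 0, 0, -0.0046, -0.0569, 0.005, 1],
  [0, 0, 0, -0.0047, -0.0569, 0.01, 1],
  [0, 0, 0, 0, 0, 0.03, 0.8],
  [0, 0, 0, 0, 0, 0.03, 0.8],
  [0, 0, 0, 0, 0, 0.016, 0.8],
  [0, 0, 0, 0, 0, 0, 0.8],
])

```text
time_s: 7.4
position: [0.5408, -0.1654, 0.0726]
ee_rot: [3.141, -0.003, 3.04]
wrist_force: [0.1, -0.3, 0.2]
grip_width: 0.0769
finger_force: 0.0
```

step_arm([
  [0, 0, 0, 0, 0, 0, 0.2],
  [0, 0, 0, 0, 0, 0, -0.5],
  [0, 0, 0, 0, 0, 0, -0.5],
  [0, 0, 0, 0, 0, 0, -0.5],
  [0, 0, 0, 0, 0, 0, -0.5],
  [0, 0, 0, 0, 0, 0, -0.5],
], force=40)

```text
time_s: 8.15
position: [0.5421, -0.1659, 0.0753]
ee_rot: [-3.141, 0.002, 3.039]
wrist_force: [-0.7, 1.0, 7.7]
grip_width: 0.0486
finger_force: 41.7
```

```bash
python3 plan.py; python3 - <<'E'
from h import *
b=vision.grab_frame("scene")[150:270,310:460]
cv2.imwrite("pics/g5.png",cv2.resize(b,None,fx=5,fy=5,interpolation=cv2.INTER_CUBIC))
E
```

```text
t 8.15 [ 0.5421 -0.1659  0.0753] rpy [-3.141e+00  2.000e-03  3.039e+00] w 0.0486 F [-0.7  1.   7.7] grip 41.7
```

View pics/g5.png

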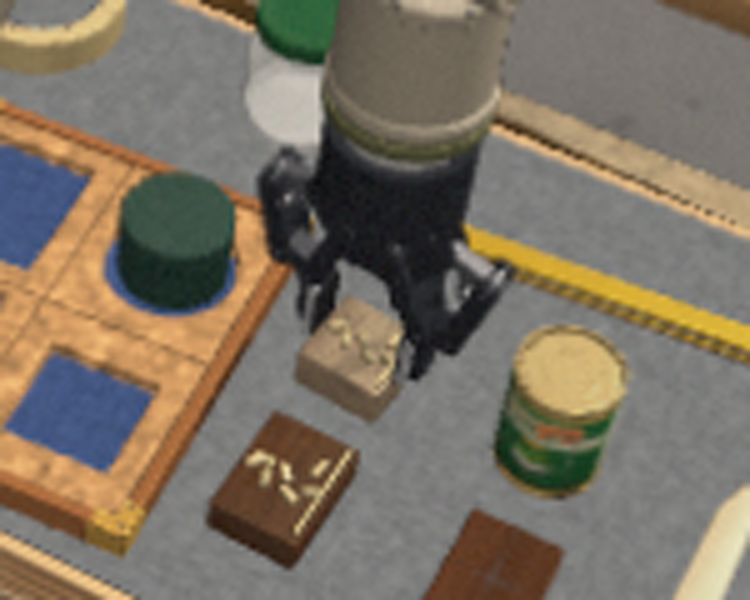

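The wax tin sits centred in its round well. The square block is held by the upper third of its wood. Lifting it to the square well.

step_arm([
  [0, 0, 0, 0, 0, -0.025, -0.5],
  [0, 0, 0, 0, 0, -0.03, -0.5],
  [0, 0, 0, 0, 0, 0, -0.5],
  [0, 0, 0, 0, 0, 0, -0.5],
])

```text
time_s: 8.7
position: [0.5414, -0.1659, 0.129]
ee_rot: [-3.141, 0.0, 3.039]
wrist_force: [0.1, -0.0, -1.0]
grip_width: 0.0481
finger_force: 42.0
```

```bash
python3 plan.py .436 -.056 .13 .047
```

```text
t 8.7 [ 0.5414 -0.1659  0.129 ] rpy [-3.141  0.     3.039] w 0.0481 F [ 0.1 -0.  -1. ] grip 42.0
turn [-0.     0.    -0.286] shift [ 0.1001  0.1147 -0.001 ] rows 3
```

step_arm([
  [0, 0, -0.286, 0, 0, 0, -0.5],
  [0, 0, 0, 0.025, 0.0287, 0, -0.5],
  [0, 0, 0, 0.025, 0.0287, 0, -0.5],
  [0, 0, 0, 0.025, 0.0287, 0, -0.5],
  [0, 0, 0, 0.025, 0.0286, 0, -0.5],
  [0, 0, 0, 0, 0, 0.015, -0.5],
  [0, 0, 0, 0, 0, 0.01, -0.5],
  [0, 0, 0, 0, 0, 0, -0.5],
  [0, 0, 0, 0, 0, 0, -0.5],
])

```text
time_s: 9.82
position: [0.4364, -0.0563, 0.1039]
ee_rot: [-3.142, -0.0, -3.095]
wrist_force: [0.3, -0.1, -0.9]
grip_width: 0.0485
finger_force: 41.9
```

```bash
python3 plan.py .4362 -.056 .0863 .047; python3 - <<'E'
from h import *
b=vision.grab_frame("scene")[170:270,270:390]
print(proj([[.4357,-.056,.051]],"scene"))
cv2.imwrite("pics/g6.png",cv2.resize(b,None,fx=5,fy=5,interpolation=cv2.INTER_CUBIC))
E
```

```text
t 9.82 [ 0.4364 -0.0563  0.1039] rpy [-3.142 -0.    -3.095] w 0.0485 F [ 0.3 -0.1 -0.9] grip 41.9
turn [-0.    -0.001 -0.001] shift [0.0002 0.0003 0.0176] rows 1
[[324.25404663 232.91292731]]
```

View pics/g6.png

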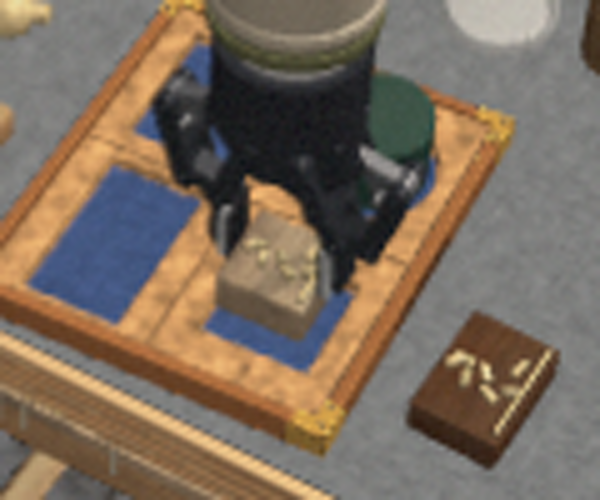

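The square block hangs squarely over its well, aligned with the walls. Lowering.

step_arm([
  [0, 0, 0, 0, 0, 0.008, -0.5],
  [0, 0, 0, 0, 0, 0.005, -0.5],
  [0, 0, 0, 0, 0, 0.003, -0.5],
  [0, 0, 0, 0, 0, 0.002, -0.5],
  [0, 0, 0, 0, 0, 0, -0.5],
  [0, 0, 0, 0, 0, 0, -0.5],
])

```text
time_s: 10.62
position: [0.4362, -0.056, 0.0863]
ee_rot: [-3.142, 0.0, -3.094]
wrist_force: [-1.5, -0.3, 5.3]
grip_width: 0.0485
finger_force: 42.6
```

Contact at the predicted depth. Releasing and moving on to the oblong block.

step_arm([
  [0, 0, 0, 0, 0, 0, 0.2],
  [0, 0, 0, 0, 0, 0, 0.6],
  [0, 0, 0, 0, 0, 0, 0.6],
  [0, 0, 0, 0, 0, 0, 0.6],
  [0, 0, 0, 0, 0, -0.03, 0.6],
  [0, 0, 0, 0, 0, -0.04, 0.6],
  [0, 0, 0, 0, 0, 0, 0.6],
  [0, 0, 0, 0, 0, 0, 0.6],
])

```text
time_s: 11.62
position: [0.4362, -0.0562, 0.1559]
ee_rot: [-3.141, 0.0, -3.095]
wrist_force: [0.1, 0.5, -0.0]
grip_width: 0.0684
finger_force: 0.0
```

```bash
python3 plan.py .4480 -.166 .15 -.0186 .4480 -.166 .07 -.0186
```

```text
t 11.62 [ 0.4362 -0.0562  0.1559] rpy [-3.141  0.    -3.095] w 0.0684 F [ 0.1  0.5 -0. ] grip 0.0
turn [-0.     0.001  0.125] shift [-0.0139 -0.1096  0.0059] rows 2
turn [0. 0. 0.] shift [ 0.   -0.    0.08] rows 2
```

step_arm([
  [0, 0, 0.125, 0, 0, 0, 0.6],
  [0, 0, 0, -0.007, -0.0548, 0.003, 0.6],
  [0, 0, 0, -0.007, -0.0548, 0.003, 0.6],
  [0, 0, 0, 0, 0, 0.04, 0.6],
  [0, 0, 0, 0, 0, 0.03, 0.6],
  [0, 0, 0, 0, 0, 0.011, 0.6],
  [0, 0, 0, 0, 0, 0, 0.6],
  [0, 0, 0, 0, 0, 0, 0],
  [0, 0, 0, 0, 0, 0, -0.5],
  [0, 0, 0, 0, 0, 0, -0.5],
  [0, 0, 0, 0, 0, 0, -0.5],
  [0, 0, 0, 0, 0, 0, -0.5],
])

```text
time_s: 13.12
position: [0.4487, -0.1659, 0.0701]
ee_rot: [-3.141, 0.002, 3.124]
wrist_force: [-1.3, 1.6, 8.6]
grip_width: 0.0484
finger_force: 42.4
```

```bash
python3 plan.py
```

```text
t 13.12 [ 0.4487 -0.1659  0.0701] rpy [-3.141e+00  2.000e-03  3.124e+00] w 0.0484 F [-1.3  1.6  8.6] grip 42.4
```

step_arm([
  [0, 0, 0, 0, 0, -0.025, -0.5],
  [0, 0, 0, 0, 0, -0.04, -0.5],
  [0, 0, 0, 0, 0, -0.02, -0.5],
  [0, 0, 0, 0, 0, 0, -0.5],
  [0, 0, 0, 0, 0, 0, -0.5],
])

```text
time_s: 13.75
position: [0.448, -0.1659, 0.1537]
ee_rot: [-3.142, -0.0, 3.123]
wrist_force: [0.1, 0.1, -2.3]
grip_width: 0.0486
finger_force: 42.2
```

```bash
python3 plan.py .5407 .0462 .155 .047 .5407 .0462 .1 .047
```

```text
t 13.75 [ 0.448  -0.1659  0.1537] rpy [-3.142 -0.     3.123] w 0.0486 F [ 0.1  0.1 -2.3] grip 42.2
turn [-0.    -0.    -0.125] shift [-0.1026  0.2075 -0.0013] rows 4
turn [0. 0. 0.] shift [ 0.    -0.     0.055] rows 1
```

step_arm([
  [0, 0, -0.125, 0, 0, 0, -0.5],
  [0, 0, 0, -0.0205, 0.0415, 0, -0.5],
  [0, 0, 0, -0.0205, 0.0415, 0, -0.5],
  [0, 0, 0, -0.0205, 0.0415, 0, -0.5],
  [0, 0, 0, -0.0205, 0.0415, 0, -0.5],
  [0, 0, 0, -0.0206, 0.0415, 0, -0.5],
  [0, 0, 0, 0, 0, 0, -0.5],
  [0, 0, 0, 0, 0, 0.03, -0.5],
  [0, 0, 0, 0, 0, 0.025, -0.5],
  [0, 0, 0, 0, 0, 0, -0.5],
  [0, 0, 0, 0, 0, 0, -0.5],
])

```text
time_s: 15.12
position: [0.5408, 0.0459, 0.0991]
ee_rot: [-3.141, -0.001, -3.095]
wrist_force: [-0.1, -0.5, -1.9]
grip_width: 0.0486
finger_force: 42.2
```

```bash
python3 plan.py .5407 .0462 .0811 .047; python3 - <<'E'
from h import *
b=vision.grab_frame("scene")[150:270,260:400]
cv2.imwrite("pics/g7.png",cv2.resize(b,None,fx=5,fy=5,interpolation=cv2.INTER_CUBIC))
E
```

```text
t 15.12 [0.5408 0.0459 0.0991] rpy [-3.141e+00 -1.000e-03 -3.095e+00] w 0.0486 F [-0.1 -0.5 -1.9] grip 42.2
turn [-0.    -0.001  0.   ] shift [0.0001 0.0003 0.018 ] rows 1
```

View pics/g7.png

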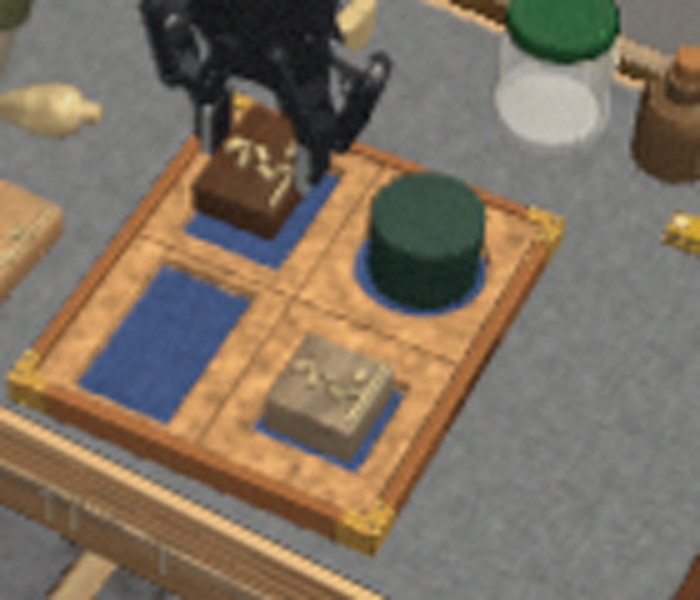

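The oblong block is over its well, and the square block sits in its own. Lowering.

step_arm([
  [0, 0, 0, 0, 0, 0.008, -0.5],
  [0, 0, 0, 0, 0, 0.005, -0.5],
  [0, 0, 0, 0, 0, 0.003, -0.5],
  [0, 0, 0, 0, 0, 0.002, -0.5],
  [0, 0, 0, 0, 0, 0, -0.5],
  [0, 0, 0, 0, 0, 0, -0.5],
])

```text
time_s: 15.92
position: [0.5409, 0.0463, 0.0812]
ee_rot: [-3.142, 0.0, -3.094]
wrist_force: [-0.9, -0.2, 0.9]
grip_width: 0.0483
finger_force: 42.4
```

step_arm([
  [0, 0, 0, 0, 0, 0.001, -0.5],
  [0, 0, 0, 0, 0, 0, -0.5],
  [0, 0, 0, 0, 0, 0, 0.2],
  [0, 0, 0, 0, 0, 0, 0.5],
  [0, 0, 0, 0, 0, 0, 0.5],
  [0, 0, 0, 0, 0, 0, 0.5],
  [0, 0, 0, 0, 0, -0.03, 0.5],
  [0, 0, 0, 0, 0, -0.04, 0.5],
  [0, 0, 0, 0, 0, 0, 0.5],
  [0, 0, 0, 0, 0, 0, 0.5],
])

```text
time_s: 17.18
position: [0.5408, 0.0461, 0.1499]
ee_rot: [-3.142, 0.0, -3.094]
wrist_force: [-0.2, -0.7, -0.8]
grip_width: 0.0643
finger_force: 0.0
```

```bash
python3 plan.py .4311 .1555 .15 -.004 .4311 .1555 .0675 -.004
```

```text
t 17.18 [0.5408 0.0461 0.1499] rpy [-3.142  0.    -3.094] w 0.0643 F [-0.2 -0.7 -0.8] grip 0.0
turn [-0.     0.     0.098] shift [ 1.101e-01  1.089e-01 -1.000e-04] rows 3
turn [0. 0. 0.] shift [ 0.     -0.      0.0825] rows 2
```

step_arm([
  [0, 0, 0.098, 0, 0, 0, 0.5],
  [0, 0, 0, 0.0367, 0.0363, 0, 0.5],
  [0, 0, 0, 0.0367, 0.0363, 0, 0.5],
  [0, 0, 0, 0.0367, 0.0363, 0, 0.5],
  [0, 0, 0, 0, 0, 0.04, 0.5],
  [0, 0, 0, 0, 0, 0.03, 0.5],
  [0, 0, 0, 0, 0, 0.012, 0.5],
  [0, 0, 0, 0, 0, 0, 0.5],
  [0, 0, 0, 0, 0, 0, 0],
  [0, 0, 0, 0, 0, 0, -0.5],
  [0, 0, 0, 0, 0, 0, -0.5],
  [0, 0, 0, 0, 0, 0, -0.5],
])

```text
time_s: 18.68
position: [0.4317, 0.1555, 0.069]
ee_rot: [3.141, 0.001, 3.137]
wrist_force: [-1.6, -0.2, 8.1]
grip_width: 0.044
finger_force: 41.8
```

step_arm([
  [0, 0, 0, 0, 0, 0, -0.5],
  [0, 0, 0, 0, 0, 0, -0.5],
])

```text
time_s: 18.92
position: [0.4317, 0.1556, 0.069]
ee_rot: [3.141, 0.002, 3.137]
wrist_force: [-1.3, -0.4, 7.6]
grip_width: 0.0441
finger_force: 41.8
```

```bash
python3 plan.py
```

```text
t 18.93 [0.4317 0.1556 0.069 ] rpy [3.141e+00 2.000e-03 3.137e+00] w 0.0441 F [-1.3 -0.4  7.6] grip 41.8
```

step_arm([
  [0, 0, 0, 0, 0, -0.025, -0.5],
  [0, 0, 0, 0, 0, -0.03, -0.5],
  [0, 0, 0, 0, 0, 0, -0.5],
  [0, 0, 0, 0, 0, 0, -0.5],
])

```text
time_s: 19.42
position: [0.4314, 0.1554, 0.123]
ee_rot: [3.141, 0.001, 3.137]
wrist_force: [0.5, -0.5, -1.0]
grip_width: 0.0437
finger_force: 41.7
```

```bash
python3 plan.py .4317 .0398 .122 .047 .4317 .0398 .095 .047
```

```text
t 19.43 [0.4314 0.1554 0.123 ] rpy [3.141e+00 1.000e-03 3.137e+00] w 0.0437 F [ 0.5 -0.5 -1. ] grip 41.7
turn [ 0.     0.001 -0.098] shift [ 0.0051 -0.1155  0.001 ] rows 2
turn [0. 0. 0.] shift [ 0.    -0.     0.027] rows 1
```

step_arm([
  [0, 0, -0.098, 0, 0, 0, -0.5],
  [0, 0, 0, 0.0017, -0.0385, 0, -0.5],
  [0, 0, 0, 0.0017, -0.0385, 0, -0.5],
  [0, 0, 0, 0.0017, -0.0385, 0, -0.5],
  [0, 0, 0, 0, 0, 0.013, -0.5],
  [0, 0, 0, 0, 0, 0.014, -0.5],
  [0, 0, 0, 0, 0, 0, -0.5],
  [0, 0, 0, 0, 0, 0, -0.5],
])

```text
time_s: 20.42
position: [0.4315, 0.0402, 0.0959]
ee_rot: [-3.142, -0.001, -3.093]
wrist_force: [0.5, -1.2, -1.3]
grip_width: 0.0437
finger_force: 41.6
```

```bash
python3 plan.py .4317 .0398 .080 .047; python3 - <<'E'
from h import *
b=vision.grab_frame("scene")[150:270,250:400]
cv2.imwrite("pics/g8.png",cv2.resize(b,None,fx=5,fy=5,interpolation=cv2.INTER_CUBIC))
E
```

```text
t 20.43 [0.4315 0.0402 0.0959] rpy [-3.142e+00 -1.000e-03 -3.093e+00] w 0.0437 F [ 0.5 -1.2 -1.3] grip 41.6
turn [-0.    -0.002  0.003] shift [-0.0002 -0.0004  0.0159] rows 1
```

View pics/g8.png

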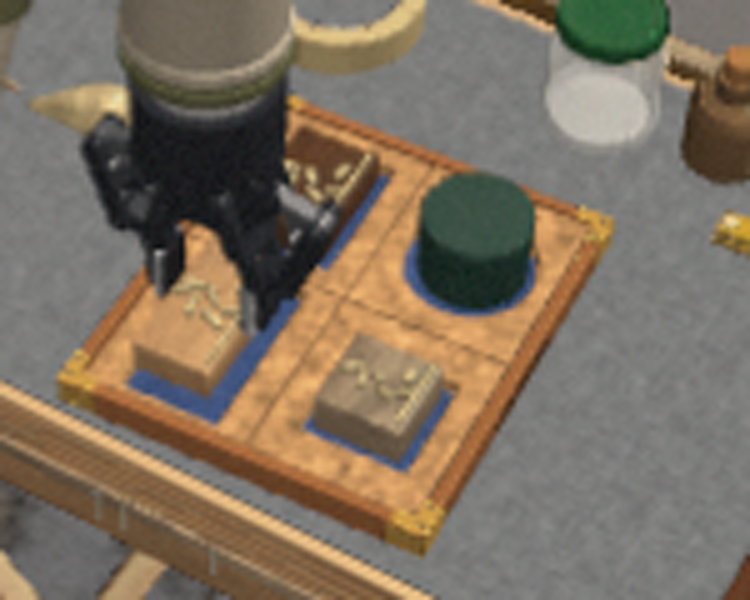

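The long block is over its well, parallel to it, and the other three are seated. Lowering.

step_arm([
  [0, 0, 0, 0, 0, 0.007, -0.5],
  [0, 0, 0, 0, 0, 0.005, -0.5],
  [0, 0, 0, 0, 0, 0.003, -0.5],
  [0, 0, 0, 0, 0, 0.001, -0.5],
  [0, 0, 0, 0, 0, 0.001, -0.5],
  [0, 0, 0, 0, 0, 0, -0.5],
  [0, 0, 0, 0, 0, 0, -0.5],
])

```text
time_s: 21.35
position: [0.4315, 0.04, 0.08]
ee_rot: [-3.141, 0.001, -3.094]
wrist_force: [-1.8, -0.6, 17.5]
grip_width: 0.0438
finger_force: 43.6
```

step_arm([
  [0, 0, 0, 0, 0, -0.001, -0.5],
  [0, 0, 0, 0, 0, 0, 0.2],
  [0, 0, 0, 0, 0, 0, 0.5],
  [0, 0, 0, 0, 0, 0, 0.5],
  [0, 0, 0, 0, 0, 0, 0.5],
  [0, 0, 0, 0, 0, -0.04, 0.5],
  [0, 0, 0, 0, 0, -0.05, 0.5],
  [0, 0, 0, -0.03, 0.05, 0, 0.5],
  [0, 0, 0, -0.01, 0.055, 0, 0.5],
  [0, 0, 0, 0, 0.055, 0, 0.5],
  [0, 0, 0, 0, 0.055, 0, 0.5],
  [0, 0, 0, 0, 0.055, 0, 0.5],
])

```text
time_s: 22.85
position: [0.4585, 0.3132, 0.17]
ee_rot: [-3.141, -0.0, -3.094]
wrist_force: [1.2, 0.5, -0.2]
grip_width: 0.0642
finger_force: 0.0
```

```bash
python3 plan.py; python3 - <<'E'
from h import *
s=5
for n,(x0,y0,x1,y1) in {"top":(280,140,390,260)}.items():
    im=cv2.resize(vision.grab_frame(n)[y0:y1,x0:x1],None,fx=s,fy=s,interpolation=cv2.INTER_CUBIC)
    def dr(P,c):cv2.polylines(im,[(((proj(P,n)-[x0,y0]+.5)*s-.5)*16).astype(int)],True,c,1,cv2.LINE_AA,4)
    for x,y,w,h,t in[(.4357,-.056,.05,.05,.026),(.4312,.0398,.09,.045,.021),(.5403,.0462,.07,.05,.022)]: dr(rect(x,y,.047,w,h,.051+t),(0,255,0))
    dr(circ(.5453,-.05,.031,.097),(0,255,0)); cv2.imwrite("pics/f1.png",im)
E
```

```text
t 22.85 [0.4585 0.3132 0.17  ] rpy [-3.141 -0.    -3.094] w 0.0642 F [ 1.2  0.5 -0.2] grip 0.0
```

View pics/f1.png

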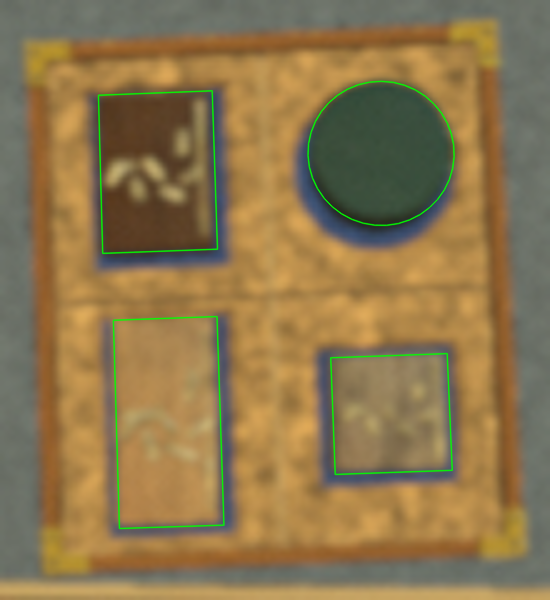

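All four pieces match the outlines drawn at seated height, with blue felt showing round each one. The arm is clear of everything, so I'm handing the job in.

```bash
python3 -c "
from station import env
print(env.job_done())"
```

```text
the job is handed in; nothing more can be done
None
```

I put the three printing blocks, brass face up, and the wax tin into their own wells, left the blank and the paint tin untouched, and handed the job in at about 23 s; the hand-in returned no verdict.

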